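# Wedge the fine whetstone tight in its holder

### The job

Set up the fine whetstone for sharpening: lay the pale stone flat in the wooden holder without dropping it, slide the holder's loose jaw up so that the stone sits between jaw and fixed stop without play, then put the dark wooden wedge thin end first into the gap behind the jaw and drive it in firmly until the stone is locked tight, and let go. Leave the dark coarse stone and the bowl where they are.

Things in the scene. Friction and masses are not known exactly. Their poses are not given: they have to be found in the camera images.
- holder: whetstone holder of pale wood, 100 x 276 mm, stands firm on rubber feet. Origin: centre of its underside. x across it = the way the wedge is driven (roughly away from the robot), y along it (robot's left), z up. Its bed (top) is 24 mm up. On the bed, 16 mm high (tops 40 mm up) and x = -38 to 38 mm: fixed stop (inner face y = -106 mm), sliding jaw, fixed cleat at the +y end
- cleat (a point): top edge of the fixed cleat's inner face, at x = 0, y = 101.6 mm, 40 mm up in the holder's frame; this face is square to y
- jaw (a joint): sliding jaw with its front plate, stays where it is left (1.5 N of friction). In m: 0 when its plate, unpressed, is at y = 46 mm of the holder, 152 mm (a stone's length) from the stop; grows as it opens, to +y; range -0.006 to 0.021. Its face towards the cleat is slanted: y = 74 mm + value at x = 0, 1 mm more for every 7 mm of +x, so the gap narrows towards +x as the wedge does
- jaw_plate (a joint): the jaw's front plate, which faces the stone and sits on two rubber buffers: 0 when unpressed, grows to 0.0045 m as it is pressed back into the jaw, 10 N for each mm. It shows how hard the stone is squeezed
- jaw_tab (a point): centre of the jaw's upright thumb tab (34 mm along the holder's x, 12 mm thick along y, standing from 40 to 64 mm above the worktop). Push or pinch it to slide the jaw. It moves with the jaw: x = 0, y = 65.5 mm + jaw value in the holder's frame, 53 mm up
- bay (a point): point on the bed under the centre of a stone that touches the fixed stop: x = 0, y = -30 mm in the holder's frame, 24 mm above the worktop. Axes as the holder's; the stone shall lie with its length along y
- gap (a point): point on the bed in the middle of the gap between jaw (at 0) and cleat: x = 0, y = 87.8 mm in the holder's frame, 24 mm above the worktop; axes as the holder's. The gap is 27.6 mm wide there when the jaw is at 0, and wider by the jaw's value
- fine_stone_mid (a point): centre of the pale cream fine whetstone, a plain block 152 x 51 x 25 mm, about 0.44 kg; x along its length, z up. Lies flat on the worktop at the start
- coarse_stone_mid (a point): centre of the dark grey coarse whetstone, same size and axes; not needed, it stays where it lies. The two stones may have changed places
- wedge_mid (a point): middle of the dark wooden wedge, 112 mm long (x, towards its thin end), 22 mm high (z up), 24 mm thick at the thin end and 40 mm at the thick end; waxed, 80 g. Straight face at y = +15 mm; slanted face at y = -9 mm (thin end) to -25 mm (thick end). Lies flat at the start
- wedge: the wedge, origin 11 mm below wedge_mid. In the gap it lies on the bed, axes along the holder's, straight face on the cleat, slanted face on the jaw. With the jaw at 0 it is snug at about x = -31, y = 86.6 mm of the holder, thick end 49 mm out of the gap; pushed on along +x with 15 to 20 N it goes in another 10 to 20 mm, squeezes the stone and stays jammed
- fine_stone: the pale stone, origin at the centre of its underside, axes as fine_stone_mid
- coarse_stone: the dark stone, origin at the centre of its underside
- water_bowl: shallow teal bowl, 160 mm across, 38 mm high, origin under its middle; leave it alone
There are look-alikes about, which are no part of the job. Of the things that look like the fine_stone, the larger one is meant.

How it is judged:
By the outcome, as a careful person would: the job done as asked, in the order asked, and still so for the second after the job is handed in, with the robot touching nothing.
It also fails if it takes over 72 s, if anything falls off the work surface, if the arm or the gripper's body presses on something with over 40 N, if the wrist force passes 120 N, or if a joint passes its speed limit or range.

### The arm

A 6-joint arm with a two-finger parallel gripper is mounted at the origin on a cart in front of the work surface, level with it; the furniture and walls round the work are solid. World frame = base frame: x ahead of the robot, y to its left, z up, the work surface at z = 0. Lengths are in m, angles in rad, forces in N, time in s.
With the tool pointing down it reaches from about 0.225 to 0.875 m from the base axis. Payload 3.4 kg.
Tool frame: the origin (TCP) lies at the very end of the fingers, on their centre line; the grasp point (between the pads) lies 19 mm behind it; z points along the fingers, y is the line along which they close (so a half turn about z gives the same grasp; the last joint's range is limited). The gripper opens to 85 mm and grips with 20 to 120 N. Pads are 22 mm wide; open, the fingers measure 114 mm over their backs; the gripper's body (76 mm by 85 mm) begins 54 mm behind the grasp point. The pads swing forward as they close: fully open they stand 13 mm farther back than shut.
Start: joints at [1.124, 0.276, 1.505, -0, 1.361, -0.121], TCP at [0.184, 0.545, 0.231] pointing down, gripper open.
Joint ranges: [-2.89, 2.89], [-0.75, 2.08], [0.22, 2.7], [-1.18, 4.32], [0.11, 2.71], [-2.7, 2.7]. Speed limits (rad/s): [2.57, 2.57, 3.14, 3.14, 3.14, 3.14].

### API

Orientations are given as [roll, pitch, yaw] about the fixed x, y, z axes, in that order (R = Rz(yaw) Ry(pitch) Rx(roll)).
In Python, from workcell import ctrl, vision, job gives the robot as it stands.
- The arm moves only by the tool play_rows, never from a script. Its argument "series" is a list that holds one entry, the list of rows, each a list of 4 numbers: the shift along the world's x, y, z in units of 0.2 m (1.0 is 0.2 m), then the turn about the world's z in units of 90 degrees (1.0 is 90 degrees). In form: [[[tx, ty, tz, twist], ...]]. A call has exactly 8 rows; each row is the pose to reach, as a shift and turn from the pose commanded when the call began; what a row does not reach only later rows make up. A row lasts 1/12 s, in which the tool goes at most 41.7 mm and 7.16 degrees, less where a joint would pass 70% of its speed; a pose out of reach is approached as far as the arm can. A call with a number of a shift or a turn outside -1 to 1 is refused whole. A call with a gripper value outside its range is refused whole. "gripper" is the closure, from 0 (fully open) to 1 (shut), set as the call begins (left out, the last holds). The fingers move at their own pace and stop on an object; "force" is the grip in N (left out, the last holds). Time passes only in rows, so rows that repeat a pose let the fingers close, or fill a call up. It gives the time, the measured TCP pose, the force, the opening and the grip force at its end, in the units of the state.
- ctrl.sense(): the state, without advancing time (a new reading comes with each control period).
- vision.camera(name): name is "scene" or "top" or "wrist"; returns a dict with "pixels" (420x560x3 uint8, blue, green, red), "fx", "fy", "cx", "cy" (pixels), "dist" ([k1, k2, p1, p2, k3] as OpenCV has them; the pictures are not rectified), "R" (3x3) and "t" (3): a world point X has camera coordinates R X + t; the wrist camera has in their place "mount" (4x4, takes a point from camera to tool coordinates, whose origin is the TCP and whose axes are the flange's). Camera axes: x right, y down, z forward; pixel columns grow to the right and rows downward; lengths in m; the calibration is good to about 2 mm. A picture is of the moment at which its call begins: read the wrist's pose just before it. There is no depth.
- job.finish_job(): hands the job in; it is judged then, once.
Trained networks look in the newest picture that a camera, given by its name, has taken for a name from the list of things; names that differ only in an ending like _2 or _b are one class to them, and where a whole thing is asked for, a point or a joint stands for the part that bears it (a point fixed in the world has none). Each returns a list of dicts, best first, with "confidence" (0 to 1); they miss things now and then, are a little off and sometimes report something else, mostly with a low value. They report only what shows in the picture. A call takes as long as a camera call. They do not tell look-alikes from the thing itself.
- vision.boxes_of(camera, thing): "xy" ([column, row] in pixels, amid what is visible of it).
- vision.tip_of(camera, thing): "xy" ([column, row] in pixels: a listed point, or the origin of a listed thing).
The state is a dict: "time_s": time; "qpos": joint angles; "joint_vel": joint speeds; "joint_efforts": joint torques, N m; "position": TCP position; "tool_rot": TCP orientation; "force": force on the tool from outside, world axes, zero at the start; "torque": the same for the moment, N m; "grip_width": opening from 0.0 (shut) to 1.0 (fully open); "gripper_force": force on a finger pad.
Only numpy, scipy, OpenCV 4.12 (cv2) and the standard library are available. Lean on these libraries where they do the work, as an engineer would, in place of code of your own. Each camera call takes 0.05 s, during which the arm holds its last target. There are 200 camera calls.

## Working session

There is one attempt and no reset: what is moved stays moved. The work goes in short steps, Python scripts to look and compute and a tool call to move; the robot and the scene stay as the last step left them, time stands still between calls to the robot, and variables do not carry over. Pictures are saved under pics/ and viewed, at most 14 in all, crops included, and the job is handed in when it is done.

Besides the shell and the picture viewer there is one more tool, called after "Request:" in YAML: its name, and indented under it one key for each argument. play_rows: Moves the arm, as the interface text tells. Its arguments: {"type":"object","properties":{"series":{"type":"array"},"gripper":{"type":"number"},"force":{"type":"number"}},"required":["series"]}

```bash
mkdir -p pics; ls
cat > h.py <<'E'
import numpy as np, cv2
from workcell import ctrl, vision, job
def ray(c,uv):
    K=np.array([[c["fx"],0,c["cx"]],[0,c["fy"],c["cy"]],[0,0,1.]])
    p=cv2.undistortPoints(np.array([[uv]],float),K,np.array(c["dist"],float))[0,0]
    d=np.array([p[0],p[1],1.])
    if "R" in c:
        R=np.array(c["R"]);t=np.array(c["t"]); return -R.T@t, R.T@d
    M=c["T"]; return M[:3,3], M[:3,:3]@d
def at(c,uv,z):
    o,d=ray(c,uv); return o+d*(z-o[2])/d[2]
def cam(n):
    s=ctrl.sense(); c=vision.camera(n)
    if n=="wrist":
        from scipy.spatial.transform import Rotation as Ro
        T=np.eye(4)
        r=np.array(s["tool_rot"]); T[:3,:3]=Ro.from_euler('xyz',r).as_matrix(); T[:3,3]=s["position"]
        c["T"]=T@np.array(c["mount"])
    return c
def proj(c,X):
    K=np.array([[c["fx"],0,c["cx"]],[0,c["fy"],c["cy"]],[0,0,1.]])
    if "R" in c: R,t=np.array(c["R"]),np.array(c["t"],float)
    else: R=c["T"][:3,:3].T; t=-R@c["T"][:3,3]
    return cv2.projectPoints(np.array(X,float).reshape(-1,1,3),cv2.Rodrigues(R)[0],t.reshape(3,1),K,np.array(c["dist"],float))[0][:,0]
E
python3 - <<'E'
from h import *
print(ctrl.sense())
Z=dict(cleat=.04,jaw_tab=.053,bay=.024,gap=.024,fine_stone_mid=.0125,coarse_stone_mid=.0125,wedge_mid=.011,holder=0,wedge=0,water_bowl=0)
for n in("top","scene"):
    c=cam(n); cv2.imwrite(f"pics/{n}.png",c["pixels"])
    for k,z in Z.items():
        for d in vision.tip_of(n,k)[:4]:
            print(n,k,np.round(d["xy"]),round(d["confidence"],2),np.round(at(c,d["xy"],z),3))
E
```

```text
pics
{'time_s': 0.0, 'qpos': array([ 1.12400529e+00,  2.76583793e-01,  1.50613072e+00, -4.94497530e-06,
        1.36067616e+00, -1.20980592e-01]), 'joint_vel': array([ 0.00103887,  0.00140887,  0.00045354,  0.00060894, -0.00033028,
       -0.00025916]), 'joint_efforts': array([-6.92501708e-04, -4.16774976e+01, -2.45811921e+01, -1.73593376e-04,
        1.08361157e-02,  1.42743588e-05]), 'position': array([0.18381393, 0.54427895, 0.23044705]), 'tool_rot': array([-3.13980719e+00, -2.12196524e-04,  2.81578306e+00]), 'force': array([ 0.33695484, -0.30957677,  0.25169264]), 'torque': array([ 0.00677512, -0.02427309, -0.01985921]), 'gripper_force': 0.0, 'grip_width': 1.001375599263183}
top cleat [241. 214.] 0.67 [ 0.601 -0.075  0.04 ]
top jaw_tab [244. 212.] 0.68 [ 0.594 -0.086  0.053]
top gap [243. 216.] 0.68 [ 0.595 -0.077  0.024]
top fine_stone_mid [290. 238.] 0.63 [ 0.43  -0.192  0.012]
top fine_stone_mid [383. 184.] 0.57 [ 0.438 -0.634  0.012]
top coarse_stone_mid [331. 204.] 0.56 [ 0.47  -0.406  0.012]
top wedge_mid [207. 295.] 0.84 [0.39  0.179 0.011]
top holder [260. 206.] 0.75 [ 0.
[... 184 characters left out ...]
at [257. 193.] 0.57 [ 0.605 -0.047  0.04 ]
scene cleat [264. 194.] 0.17 [ 0.611 -0.072  0.04 ]
scene jaw_tab [263. 192.] 0.63 [ 0.598 -0.077  0.053]
scene bay [295. 206.] 0.59 [ 0.614 -0.191  0.024]
scene gap [262. 198.] 0.93 [ 0.605 -0.065  0.024]
scene fine_stone_mid [397. 276.] 0.76 [ 0.442 -0.615  0.013]
scene fine_stone_mid [267. 239.] 0.68 [ 0.412 -0.209  0.012]
scene fine_stone_mid [335. 247.] 0.56 [ 0.481 -0.408  0.012]
scene wedge_mid [168. 213.] 0.77 [0.379 0.16  0.011]
scene holder [287. 212.] 0.66 [ 0.604 -0.167  0.   ]
scene wedge [165. 213.] 0.86 [0.389 0.182 0.   ]
scene water_bowl [377. 233.] 0.72 [ 0.638 -0.479  0.   ]
scene water_bowl [334. 250.] 0.54 [ 0.485 -0.402  0.   ]
```

Run:
```python
import cv2
a=cv2.imread("pics/top.png")[130:340,150:430]; cv2.imwrite("pics/top2.png",cv2.resize(a,(800,600),interpolation=cv2.INTER_CUBIC))
```

```text
(no output)
```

View pics/top2.png

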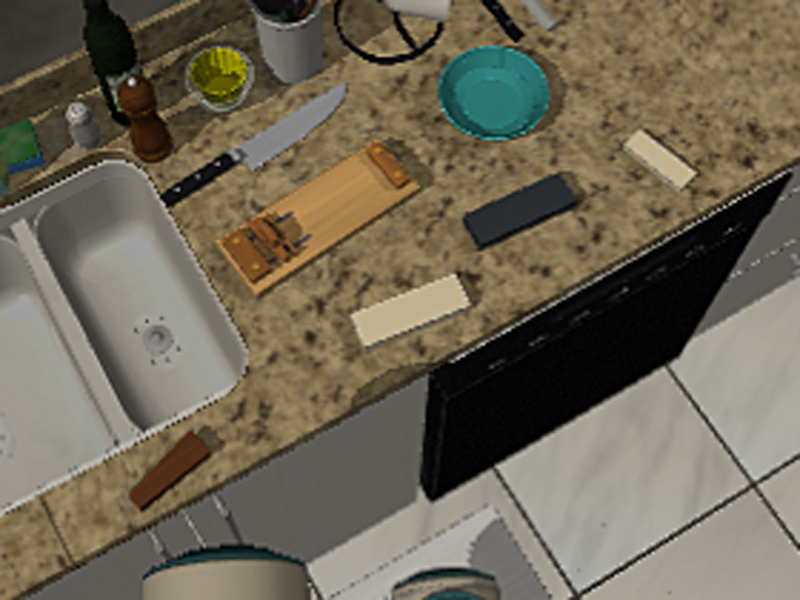

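View pics/scene.png

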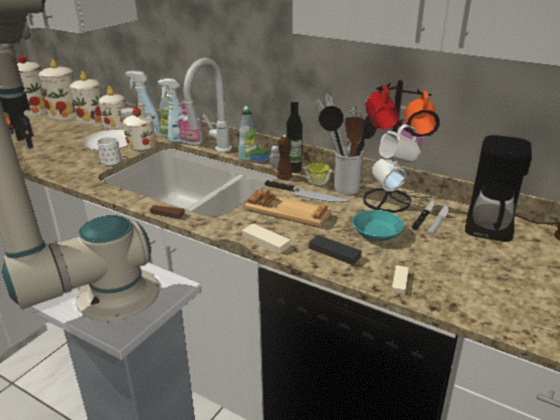

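The scene holds two pale blocks. One is at top px (293,238), about 0.42,-0.20, and the other at (381,186) is clearly shorter. The dark stone is at (332,204). The pale stone at (293,238) is as long as the dark one, so it is the fine stone; the enlarged crop confirms it.

Run:
```python
from h import *
c=cam("top"); s=800/280
f=lambda p,z:at(c,[150+p[0]/s,130+p[1]/s],z)[:2]
def show(n,pts,z):
    P=[f(p,z) for p in pts]; print(n,np.round(P,3).tolist(),"mid",np.round(np.mean(P,0),3))
    for i in range(4):
        e=P[(i+1)%4]-P[i]; print("  len %.3f ang %.1f"%(np.hypot(*e),np.degrees(np.arctan2(e[1],e[0]))))
show("stone",[(350,313),(458,275),(470,307),(366,346)],.025)
show("small",[(624,149),(642,131),(696,169),(680,188)],.025)
show("wedge",[(131,490),(192,433),(210,453),(142,508)],.022)
show("holder",[(218,241),(372,145),(420,186),(260,294)],.024)
w=cam("wrist"); print(np.round(w["mount"],3),w["fx"],w["cx"],w["cy"])
for p in [(0,0),(560,0),(560,420),(0,420),(280,210)]: print(p,np.round(at(w,p,0),3))
```

```text
stone [[0.452, -0.129], [0.426, -0.28], [0.379, -0.269], [0.401, -0.123]] mid [ 0.414 -0.2  ]
  len 0.154 ang -99.7
  len 0.049 ang 166.8
  len 0.147 ang 81.3
  len 0.051 ang -5.9
small [[0.472, -0.584], [0.483, -0.624], [0.394, -0.652], [0.381, -0.615]] mid [ 0.433 -0.619]
  len 0.041 ang -74.3
  len 0.093 ang -162.2
  len 0.040 ang 109.0
  len 0.095 ang 18.5
wedge [[0.385, 0.224], [0.412, 0.125], [0.377, 0.117], [0.357, 0.222]] mid [0.383 0.172]
  len 0.103 ang -74.6
  len 0.036 ang -167.3
  len 0.107 ang 100.7
  len 0.027 ang 4.2
holder [[0.635, -0.027], [0.659, -0.283], [0.568, -0.307], [0.537, -0.04]] mid [ 0.6   -0.164]
  len 0.257 ang -84.8
  len 0.094 ang -165.3
  len 0.270 ang 96.6
  len 0.099 ang 7.1
[[ 0.001 -0.953 -0.303  0.078]
 [ 1.     0.001  0.001 -0.   ]
 [-0.    -0.303  0.953 -0.144]
 [ 0.     0.     0.     1.   ]] 309.6389657180466 280.38645650873474 208.02552403083948
(0, 0) [-0.113  0.309  0.   ]
(560, 0) [0.09  0.911 0.   ]
(560, 420) [0.778 0.89  0.   ]
(0, 420) [ 0.447 -0.091  0.   ]
(280, 210) [0.226 0.53  0.   ]
```

Request:
play_rows:
  series:
    - [[0.06, -0.13, 0, -0.03], [0.12, -0.26, 0, -0.06], [0.18, -0.4, 0, -0.1], [0.24, -0.53, 0, -0.13], [0.3, -0.66, 0, -0.16], [0.36, -0.8, 0, -0.2], [0.42, -0.93, 0, -0.23], [0.45, -1.0, 0, -0.25]]
  gripper: 0

```text
time_s: 1.87
position: [0.2747, 0.3422, 0.2315]
tool_rot: [-3.141, 0.001, 2.42]
force: [-0.5, 0.5, -0.7]
grip_width: 1.0
gripper_force: 0.0
```

Request:
play_rows:
  series:
    - [[0.06, -0.13, 0, -0.03], [0.12, -0.26, 0, -0.06], [0.18, -0.4, 0, -0.1], [0.24, -0.53, 0, -0.13], [0.3, -0.66, 0, -0.16], [0.36, -0.8, 0, -0.2], [0.42, -0.93, 0, -0.23], [0.45, -1.0, 0, -0.25]]

```text
time_s: 2.53
position: [0.3652, 0.1423, 0.2316]
tool_rot: [3.141, 0.002, 2.026]
force: [0.8, 0.6, 0.8]
grip_width: 1.0
gripper_force: 0.0
```

Run:
```python
from h import *
c=cam("wrist"); cv2.imwrite("pics/w1.png",c["pixels"]); s=ctrl.sense(); print(s["time_s"],s["position"],s["tool_rot"],s["force"])
np.save("w1T.npy",c["T"])
for k,z in dict(wedge_mid=.011,wedge=0,fine_stone_mid=.0125,jaw_tab=.053).items():
    for d in vision.tip_of("wrist",k)[:3]: print(k,np.round(d["xy"]),round(d["confidence"],2),np.round(at(c,d["xy"],z),4))
```

```text
2.5833 [0.36595903 0.14109619 0.23157396] [3.14094848 0.00358849 2.02478646] [ 0.72736964 -1.1371426  -0.37402217]
wedge_mid [305. 163.] 0.82 [0.3838 0.171  0.011 ]
wedge [305. 161.] 0.88 [0.3842 0.1717 0.    ]
jaw_tab [356. 379.] 0.39 [ 0.5773 -0.0546  0.053 ]
```

Request:
play_rows:
  series:
    - [[0.06, -0.13, 0, -0.03], [0.12, -0.26, 0, -0.06], [0.18, -0.4, 0, -0.1], [0.24, -0.53, 0, -0.13], [0.3, -0.66, 0, -0.16], [0.36, -0.8, 0, -0.2], [0.42, -0.93, 0, -0.23], [0.45, -1.0, 0, -0.25]]

```text
time_s: 3.45
position: [0.4556, -0.0566, 0.2313]
tool_rot: [3.14, 0.001, 1.636]
force: [0.2, 0.2, -0.2]
grip_width: 0.998
gripper_force: 0.0
```

Run:
```python
from h import *
c=cam("wrist"); cv2.imwrite("pics/w2.png",c["pixels"]); s=ctrl.sense(); print(s["time_s"],s["position"],s["tool_rot"],s["force"])
np.save("w2T.npy",c["T"])
for k,z in dict(fine_stone_mid=.0125,jaw_tab=.053,cleat=.04,bay=.024,gap=.024,holder=0).items():
    for d in vision.tip_of("wrist",k)[:3]: print(k,np.round(d["xy"]),round(d["confidence"],2),np.round(at(c,d["xy"],z),4))
a=cv2.imread("pics/w1.png"); 
cv2.imwrite("pics/w12.png",np.hstack([cv2.resize(a,(400,300)),cv2.resize(c["pixels"],(400,300))]))
```

```text
3.5 [ 0.45661912 -0.05814339  0.23123209] [3.13990337e+00 2.93164229e-03 1.63494503e+00] [ 1.1208498  -2.45698331  0.24483062]
fine_stone_mid [245. 281.] 0.55 [ 0.4178 -0.1997  0.0125]
jaw_tab [401. 224.] 0.69 [ 0.5936 -0.0913  0.053 ]
cleat [401. 201.] 0.78 [ 0.5936 -0.0685  0.04  ]
gap [397. 206.] 0.83 [ 0.5976 -0.0789  0.024 ]
gap [246. 277.] 0.3 [ 0.4199 -0.1866  0.024 ]
holder [385. 266.] 0.68 [ 0.606  -0.1711  0.    ]
```

View pics/w2.png

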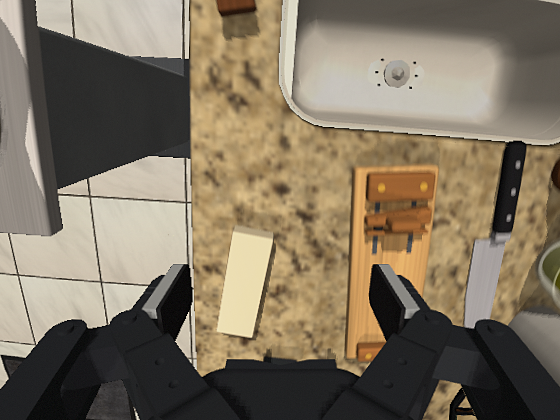

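View pics/w1.png

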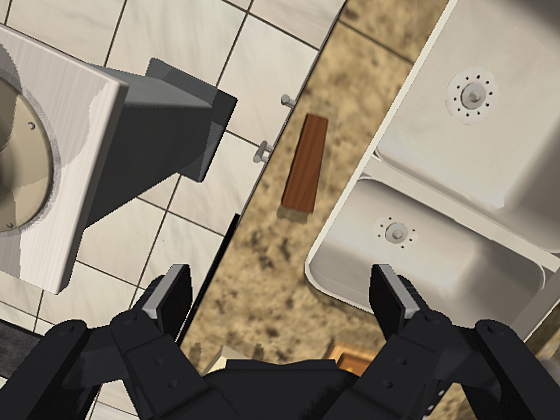

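```bash
cat >> h.py <<'E'
def und(c,pts,z): return np.array([at(c,p,z)[:2] for p in pts])
def blob(img,seed,tol):
    m=np.zeros((img.shape[0]+2,img.shape[1]+2),np.uint8)
    g=cv2.GaussianBlur(img,(3,3),0)
    cv2.floodFill(g,m,seed,0,(tol,)*3,(tol,)*3,4|(255<<8)|cv2.FLOODFILL_MASK_ONLY|cv2.FLOODFILL_FIXED_RANGE)
    return m[1:-1,1:-1]
def rect(c,img,seed,tol,z):
    m=blob(img,seed,tol); k=max(cv2.findContours(m,cv2.RETR_EXTERNAL,cv2.CHAIN_APPROX_NONE)[0],key=cv2.contourArea)[:,0]
    P=und(c,k,z); r=cv2.minAreaRect((P*1000).astype(np.float32)); 
    print(seed,"px box",k.min(0),k.max(0),"rect mm",np.round(r[0],1),np.round(r[1],1),round(r[2],1)); print(np.round(cv2.boxPoints(r),1).tolist()); return m,k
E
python3 - <<'E'
from h import *
c=cam("wrist"); im=c["pixels"]
rect(c,im,(246,290),30,.025)
hsv=cv2.cvtColor(im,cv2.COLOR_BGR2HSV); print(hsv[290,405],hsv[260,365],hsv[290,330],hsv[230,460],hsv[180,395])
rect(c,im,(365,260),45,.024)
def e(a,b,z):
    P=und(c,[a,b],z);d=P[1]-P[0];print(np.round(P*1000,1).tolist(),"ang %.1f"%np.degrees(np.arctan2(d[1],d[0])))
e((347,358),(356,168),.024); e((356,168),(438,165),.024)
# fine zoom of the holder
cv2.imwrite("pics/z1.png",cv2.resize(im[150:370,335:455],(327*1,600),interpolation=cv2.INTER_CUBIC))
o=c["T"]; c1=dict(c); c1["T"]=np.load("w1T.npy"); im1=cv2.imread("pics/w1.png")
m,k=rect(c1,im1,(305,165),40,.022)
P=und(c1,cv2.approxPolyDP(cv2.convexHull(k),3,True)[:,0],.022); print(np.round(P*1000,1).tolist())
E
```

```text
(246, 290) px box [218 233] [273 337] rect mm [ 415.7 -200.6] [151.7  49.2] 82.4
[[381.20001220703125, -272.5], [430.0, -279.0], [450.1000061035156, -128.6999969482422], [401.3999938964844, -122.19999694824219]]
[ 21  12 144] [ 16 139 220] [ 19 105 161] [ 20  92 164] [ 13 169 158]
(365, 260) px box [349 167] [494 358] rect mm [ 640.1 -161.1] [173.1 273.9] 6.0
[[539.7999877929688, -33.900001525878906], [568.2999877929688, -306.29998779296875], [740.4000244140625, -288.29998779296875], [712.0, -15.899999618530273]]
[[566.5, -305.8], [538.6, -33.3]] ang 95.9
[[538.6, -33.3], [633.9, -22.5]] ang 6.5
(305, 165) px box [278 113] [327 221] rect mm [386.3 164.1] [ 41.  126.9] 13.7
[[351.3999938964844, 220.89999389648438], [381.3999938964844, 97.5999984741211], [421.20001220703125, 107.30000305175781], [391.29998779296875, 230.60000610351562]]
[[365.8, 224.4], [379.7, 226.5], [416.7, 125.9], [414.6, 109.2], [384.0, 99.9], [379.0, 107.4], [357.9, 218.1]]
```

View pics/z1.png

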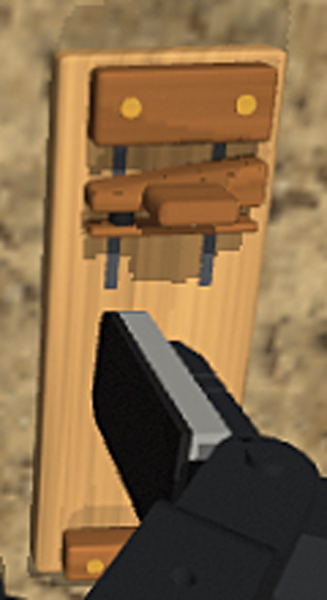

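Stone centre (0.4157,-0.2006), long axis at 82.4°. The holder origin is near (0.603,-0.165) at 6.0°. The wedge's thin end points to the robot's left. Going above the stone.

Request:
play_rows:
  series:
    - [[-0.04, -0.12, -0.1, -0.02], [-0.07, -0.24, -0.2, -0.05], [-0.11, -0.36, -0.3, -0.07], [-0.15, -0.48, -0.41, -0.09], [-0.18, -0.6, -0.51, -0.11], [-0.2, -0.68, -0.6, -0.125], [-0.2, -0.71, -0.65, -0.125], [-0.2, -0.71, -0.65, -0.125]]

```text
time_s: 4.52
position: [0.413, -0.1968, 0.0997]
tool_rot: [-3.138, -0.002, 1.441]
force: [0.4, 0.7, -0.0]
grip_width: 0.997
gripper_force: 0.0
```

Run:
```python
from h import *
c=cam("wrist"); im=c["pixels"]; cv2.imwrite("pics/w3.png",im); s=ctrl.sense(); print(s["time_s"],s["position"],s["tool_rot"],s["force"],s["qpos"])
print(np.round(proj(c,[.4157,-.2006,.025])))
p=proj(c,[.42,-.17,.025])[0]
rect(c,im,(int(p[0]),int(p[1])),30,.025)
```

```text
4.5667 [ 0.41372583 -0.19642624  0.10080303] [-3.14002473e+00 -1.53204641e-03  1.44135170e+00] [-0.34563608 -0.20648662 -0.50059215] [-5.95916495e-01  2.21484679e-01  1.94356673e+00  7.99298223e-04
  9.78630825e-01 -4.66919892e-01]
[[285. 223.]]
(286, 182) px box [251 119] [322 308] rect mm [ 415.9 -200.7] [150.8  49.5] 82.4
[[381.3999938964844, -272.20001220703125], [430.5, -278.79998779296875], [450.3999938964844, -129.1999969482422], [401.29998779296875, -122.69999694824219]]
```

Request:
play_rows:
  series:
    - [[0.01, -0.02, -0.1, 0], [0.01, -0.02, -0.2, 0], [0.01, -0.02, -0.3, 0], [0.01, -0.02, -0.38, 0], [0.01, -0.02, -0.43, 0], [0.01, -0.02, -0.46, 0], [0.01, -0.02, -0.46, 0], [0.01, -0.02, -0.46, 0]]

```text
time_s: 5.23
position: [0.417, -0.2009, 0.0101]
tool_rot: [3.14, 0.0, 1.443]
force: [0.1, -0.1, -1.0]
grip_width: 1.003
gripper_force: 0.0
```

Request:
play_rows:
  series:
    - [[0, 0, 0, 0], [0, 0, 0, 0], [0, 0, 0, 0], [0, 0, 0, 0], [0, 0, 0, 0], [0, 0, 0, 0], [0, 0, 0, 0], [0, 0, 0, 0]]
  gripper: 1
  force: 60

```text
time_s: 5.9
position: [0.4165, -0.2015, 0.0104]
tool_rot: [3.14, 0.001, 1.441]
force: [-0.7, 1.8, 6.6]
grip_width: 0.581
gripper_force: 62.4
```

Request:
play_rows:
  series:
    - [[0, 0, 0.08, 0], [0, 0, 0.18, 0], [0, 0, 0.28, 0], [0.06, 0, 0.36, 0.01], [0.16, 0.01, 0.4, 0.03], [0.28, 0.02, 0.4, 0.05], [0.4, 0.02, 0.4, 0.07], [0.52, 0.03, 0.4, 0.09]]

```text
time_s: 6.57
position: [0.5204, -0.1951, 0.0892]
tool_rot: [-3.141, -0.0, 1.584]
force: [-0.3, -0.9, -4.5]
grip_width: 0.579
gripper_force: 65.4
```

Request:
play_rows:
  series:
    - [[0.12, 0, 0, 0.02], [0.22, 0.01, 0, 0.04], [0.31, 0.02, 0, 0.055], [0.38, 0.02, 0, 0.06], [0.42, 0.02, 0, 0.06], [0.42, 0.02, 0, 0.06], [0.42, 0.02, 0, 0.06], [0.42, 0.02, 0, 0.06]]

```text
time_s: 7.23
position: [0.6023, -0.191, 0.0888]
tool_rot: [-3.139, -0.001, 1.677]
force: [-0.0, -0.4, -5.0]
grip_width: 0.576
gripper_force: 65.4
```

Run:
```python
from h import *
c=cam("wrist"); im=c["pixels"]; cv2.imwrite("pics/w4.png",im); s=ctrl.sense(); print(s["time_s"],s["position"],s["tool_rot"],s["force"],s["grip_width"])
for k,z in dict(jaw_tab=.053,cleat=.04,gap=.024,holder=0).items():
    for d in vision.tip_of("wrist",k)[:3]: print(k,np.round(d["xy"]),round(d["confidence"],2),np.round(at(c,d["xy"],z),4))
cv2.imwrite("pics/w4v.png",cv2.resize(im,(800,600)))
```

```text
7.2833 [ 0.60246623 -0.19104644  0.08901037] [-3.13969519e+00 -8.33698087e-04  1.67646291e+00] [-0.51672674 -0.56935004 -3.38360796] 0.5780598550551695
jaw_tab [289.  60.] 0.73 [ 0.5952 -0.0876  0.053 ]
cleat [290.  26.] 0.94 [ 0.5941 -0.0676  0.04  ]
gap [289.  55.] 0.67 [ 0.5953 -0.0807  0.024 ]
```

View pics/w4v.png

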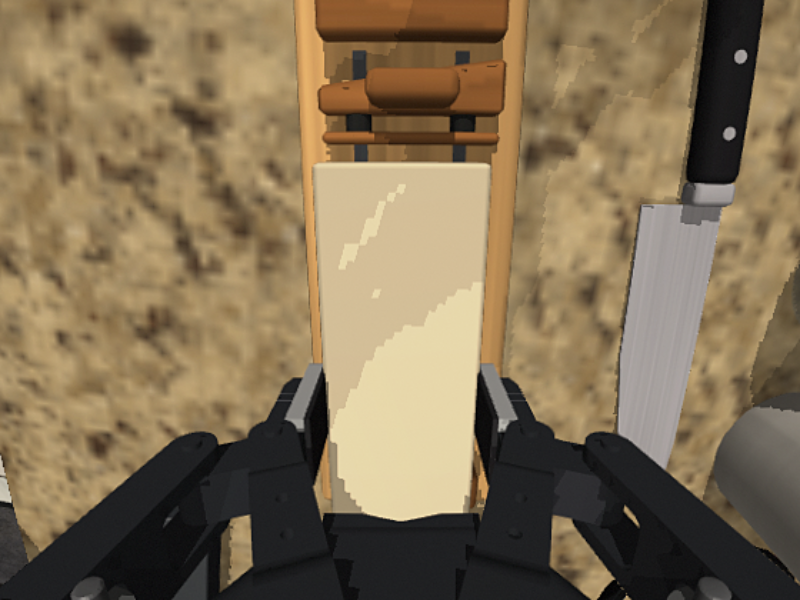

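The stone hangs level over the bed, clear of the plate (rows 130–143). The cleat's inner face is at rows 27–41 and the tab at rows 68–108. I'll measure the cleat edge, bed edges, jaw and stone.

Run:
```python
from h import *
c=cam("wrist"); f=.7
H=np.array([.6027,-.1653]);a=np.radians(6.0);X=np.array([np.cos(a),np.sin(a)]);Y=np.array([-X[1],X[0]])
def q(n,u,v,z):
    P=at(c,(u*f,v*f),z)[:2]; d=(P-H)*1000; print(n,np.round(P*1000,1),"holder frame",np.round([d@X,d@Y],1))
q("cleat top L",318,27,.04);q("cleat top R",506,27,.04);q("cleat bot L",320,41,.024);q("cleat bot R",505,41,.024)
q("bed L",300,100,.024);q("bed R",521,100,.024);q("bed L2",305,250,.024);q("bed R2",512,250,.024)
q("plate L",325,132,.04);q("plate R",498,132,.04);q("plate bot",410,143,.024)
q("tab topfront",410,86,.064);q("tab topback",410,67,.064);q("tab bot",410,108,.04)
z=s=c["T"]
q("stone L",313,164,.0785+.025);q("stone R",490,164,.0785+.025)
for d in (0,):
  pass
```

```text
cleat top L [557.3 -68.2] holder frame [-35.  101.3]
cleat top R [630.6 -60.2] holder frame [ 38.8 101.6]
cleat bot L [555.4 -69.8] holder frame [-37.1  99.9]
cleat bot R [634.1 -61.2] holder frame [ 42.1 100.2]
bed L [548.1 -94.4] holder frame [-46.9  76.2]
bed R [645. -84.] holder frame [50.5 76.5]
bed L2 [ 553.6 -161.5] holder frame [-48.5   8.9]
bed R2 [ 652.7 -150.9] holder frame [51.2  9.1]
plate L [ 562.6 -107.4] holder frame [-33.8  61.8]
plate R [633.8 -99.7] holder frame [37.8 62. ]
plate bot [ 598.3 -107.6] holder frame [ 1.7 57.9]
tab topfront [595.5 -89.7] holder frame [ 0.7 76. ]
tab topback [594.8 -83.5] holder frame [ 0.7 82.2]
tab bot [596.5 -94.5] holder frame [ 1.3 71.1]
stone L [ 570.3 -118.6] holder frame [-27.3  49.8]
stone R [ 620.1 -113.3] holder frame [22.7 49.9]
```

Request:
play_rows:
  series:
    - [[0.01, 0, -0.05, 0], [0.015, 0, -0.1, 0], [0.015, 0, -0.15, 0], [0.015, 0, -0.19, 0], [0.015, 0, -0.22, 0], [0.015, 0, -0.245, 0], [0.015, 0, -0.26, 0], [0.015, 0, -0.265, 0]]

```text
time_s: 8.2
position: [0.6068, -0.1911, 0.0355]
tool_rot: [-3.141, -0.001, 1.677]
force: [-1.4, -0.2, -4.0]
grip_width: 0.576
gripper_force: 65.4
```

Request:
play_rows:
  series:
    - [[0, 0, -0.002, 0], [0, 0, -0.004, 0], [0, 0, -0.006, 0], [0, 0, -0.008, 0], [0, 0, -0.01, 0], [0, 0, -0.01, 0], [0, 0, -0.01, 0], [0, 0, -0.01, 0]]

```text
time_s: 8.87
position: [0.6072, -0.1913, 0.0345]
tool_rot: [3.141, 0.0, 1.677]
force: [-0.3, 0.0, -3.2]
grip_width: 0.575
gripper_force: 65.5
```

Request:
play_rows:
  series:
    - [[0, 0, -0.003, 0], [0, 0, -0.006, 0], [0, 0, -0.006, 0], [0, 0, -0.006, 0], [0, 0, -0.006, 0], [0, 0, -0.006, 0], [0, 0, -0.006, 0], [0, 0, -0.006, 0]]

```text
time_s: 9.53
position: [0.6072, -0.1913, 0.0345]
tool_rot: [3.141, 0.0, 1.677]
force: [-2.5, 1.3, 5.4]
grip_width: 0.581
gripper_force: 66.5
```

Request:
play_rows:
  series:
    - [[0, 0, 0, 0], [0, 0, 0, 0], [0, 0, 0, 0], [0, 0, 0, 0], [0, 0, 0, 0], [0, 0, 0, 0], [0, 0, 0, 0], [0, 0, 0, 0]]
  gripper: 0.1

```text
time_s: 10.2
position: [0.6071, -0.1913, 0.033]
tool_rot: [3.142, -0.0, 1.677]
force: [-0.3, 0.8, 0.4]
grip_width: 0.902
gripper_force: 0.0
```

Request:
play_rows:
  series:
    - [[0, 0, 0.08, 0], [0, 0, 0.18, 0], [0, 0, 0.28, 0], [0, 0, 0.38, 0], [0, 0, 0.44, 0], [0, 0, 0.48, 0], [0, 0, 0.5, 0], [0, 0, 0.5, 0]]

```text
time_s: 10.87
position: [0.6074, -0.1914, 0.1338]
tool_rot: [3.14, 0.001, 1.677]
force: [-0.3, -0.4, -0.6]
grip_width: 0.899
gripper_force: 0.0
```

```bash
cat >> h.py <<'E'
H=np.array([.6037,-.1652]);a=np.radians(6.0);X=np.array([np.cos(a),np.sin(a)]);Y=np.array([-X[1],X[0]])
def hf(P): d=(np.array(P)[...,:2]-H)*1000; return np.round([d@X,d@Y],1)
def hw(x,y): return H+(x*X+y*Y)/1000
E
python3 - <<'E'
from h import *
c=cam("wrist"); im=c["pixels"]; cv2.imwrite("pics/w5.png",im); s=ctrl.sense(); print(s["time_s"],s["position"],s["tool_rot"],s["grip_width"])
p=proj(c,[*hw(0,-10),.049])[0]; print(p)
m,k=rect(c,im,(int(p[0]),int(p[1])),45,.049)
for y in (-100,-50,0,20,40,46,50):
    p=proj(c,[*hw(0,y),.049])[0]; print(y,np.round(p), im[int(p[1]),int(p[0])] if p[1]>0 and p[1]<420 else '')
cv2.imwrite("pics/w5v.png",cv2.resize(im,(800,600)))
E
```

```text
10.9167 [ 0.60684771 -0.19115549  0.13285057] [-3.14133571e+00 -1.79949732e-04  1.67695549e+00] 0.901441967434368
[279.63161193 193.65756332]
(279, 193) px box [246 112] [314 296] rect mm [ 606.5 -190.4] [ 49.8 150.4] 6.0
[[573.9000244140625, -118.19999694824219], [589.5999755859375, -267.79998779296875], [639.0999755859375, -262.6000061035156], [623.4000244140625, -113.0]]
-100 [279. 296.] [176 223 237]
-50 [280. 242.] [173 218 234]
0 [280. 181.] [174 218 233]
20 [280. 154.] [174 219 233]
40 [280. 126.] [176 219 234]
46 [280. 118.] [175 219 234]
50 [280. 112.] [ 36  71 102]
```

View pics/w5v.png

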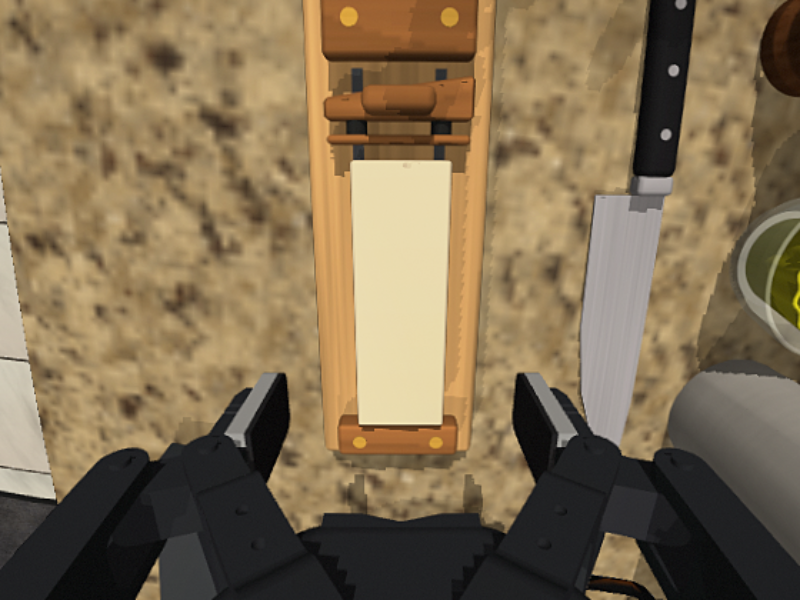

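The stone lies flat, square to the holder, about 4 mm off the stop. Next I push the jaw tab with closed fingers from the cleat side.

Request:
play_rows:
  series:
    - [[-0.01, 0.12, 0, 0], [-0.03, 0.26, 0, 0], [-0.04, 0.4, 0, 0], [-0.06, 0.54, 0, 0], [-0.07, 0.62, 0, 0], [-0.07, 0.65, 0, 0], [-0.07, 0.65, 0, 0], [-0.07, 0.65, 0, 0]]
  gripper: 1
  force: 40

```text
time_s: 11.58
position: [0.5931, -0.0617, 0.1325]
tool_rot: [-3.141, 0.001, 1.678]
force: [0.0, -0.5, -0.0]
grip_width: -0.005
gripper_force: 0.0
```

Request:
play_rows:
  series:
    - [[0, 0, -0.1, 0], [0, 0, -0.2, 0], [0, 0, -0.3, 0], [0, 0, -0.37, 0], [0, 0, -0.41, 0], [0, 0, -0.425, 0], [0, 0, -0.425, 0], [0, 0, -0.425, 0]]

```text
time_s: 12.25
position: [0.5938, -0.0619, 0.0487]
tool_rot: [3.14, 0.001, 1.676]
force: [0.4, -0.1, 0.1]
grip_width: 0.003
gripper_force: 0.0
```

Run:
```python
from h import *
s=ctrl.sense(); print(s["position"],hf(s["position"]),s["force"],s["grip_width"])
```

```text
[ 0.59377562 -0.06190695  0.04865861] [  0.9 103.8] [ 0.35869912 -0.11465176  0.1111965 ] 0.0033017986531512296
```

Request:
play_rows:
  series:
    - [[0.002, -0.015, 0, 0], [0.003, -0.03, 0, 0], [0.005, -0.045, 0, 0], [0.006, -0.056, 0, 0], [0.007, -0.067, 0, 0], [0.008, -0.077, 0, 0], [0.009, -0.085, 0, 0], [0.009, -0.085, 0, 0]]

```text
time_s: 12.92
position: [0.5949, -0.0785, 0.0481]
tool_rot: [3.141, 0.0, 1.677]
force: [0.2, -0.3, -0.5]
grip_width: -0.0
gripper_force: 0.2
```

Request:
play_rows:
  series:
    - [[0, -0.003, 0, 0], [0.001, -0.006, 0, 0], [0.001, -0.009, 0, 0], [0.001, -0.012, 0, 0], [0.001, -0.014, 0, 0], [0.001, -0.014, 0, 0], [0.001, -0.014, 0, 0], [0.001, -0.014, 0, 0]]

```text
time_s: 13.58
position: [0.5951, -0.0808, 0.0481]
tool_rot: [3.141, -0.0, 1.677]
force: [0.3, 4.2, 0.7]
grip_width: 0.003
gripper_force: 1.7
```

Request:
play_rows:
  series:
    - [[0, -0.003, 0, 0], [0.001, -0.006, 0, 0], [0.001, -0.009, 0, 0], [0.001, -0.012, 0, 0], [0.001, -0.012, 0, 0], [0.001, -0.012, 0, 0], [0.001, -0.012, 0, 0], [0.001, -0.012, 0, 0]]

```text
time_s: 14.25
position: [0.5953, -0.0837, 0.0481]
tool_rot: [3.141, 0.0, 1.677]
force: [0.5, 2.5, 0.8]
grip_width: 0.004
gripper_force: 1.2
```

Request:
play_rows:
  series:
    - [[0, -0.002, 0, 0], [0, -0.004, 0, 0], [0, -0.005, 0, 0], [0, -0.005, 0, 0], [0, -0.005, 0, 0], [0, -0.005, 0, 0], [0, -0.005, 0, 0], [0, -0.005, 0, 0]]

```text
time_s: 14.92
position: [0.5953, -0.0844, 0.0481]
tool_rot: [3.141, 0.0, 1.677]
force: [0.7, 3.9, -0.5]
grip_width: 0.0
gripper_force: 1.6
```

Request:
play_rows:
  series:
    - [[0, -0.002, 0, 0], [0, -0.004, 0, 0], [0, -0.006, 0, 0], [0, -0.006, 0, 0], [0, -0.006, 0, 0], [0, -0.006, 0, 0], [0, -0.006, 0, 0], [0, -0.006, 0, 0]]

```text
time_s: 15.58
position: [0.5952, -0.0858, 0.0481]
tool_rot: [-3.142, 0.0, 1.677]
force: [1.4, 3.1, 0.5]
grip_width: 0.001
gripper_force: 1.3
```

Run:
```python
from h import *
s=ctrl.sense(); print(s["position"],hf(s["position"]),s["force"])
c=cam("wrist"); im=c["pixels"]; cv2.imwrite("pics/w6v.png",cv2.resize(im,(800,600)))
for y in (46,58): print(np.round(proj(c,[[*hw(-30,y),.049],[*hw(30,y),.049]])/.7))
```

```text
[ 0.59521911 -0.08575071  0.04814342] [-0.1 79.9] [1.43392947 3.12843398 0.54126417]
[[324. 459.]
 [479. 460.]]
[[323. 433.]
 [481. 433.]]
```

View pics/w6v.png

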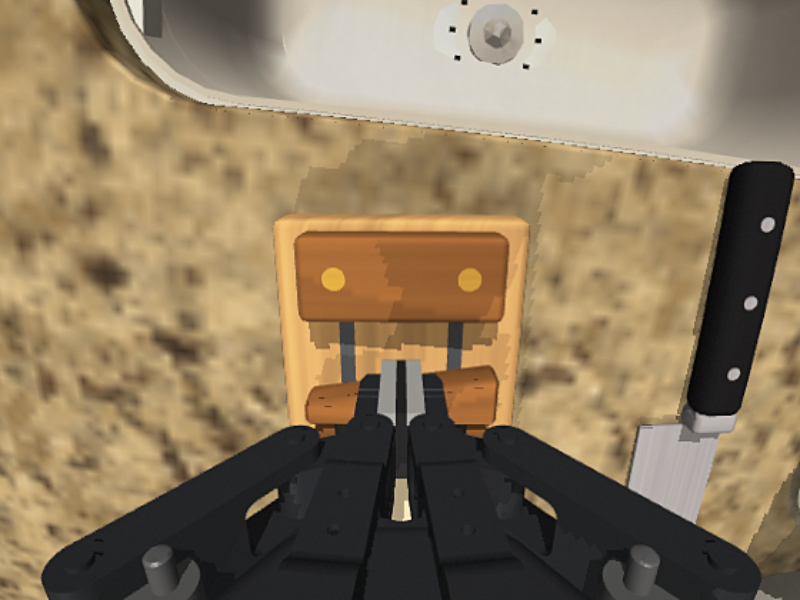

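Request:
play_rows:
  series:
    - [[0, -0.002, 0, 0], [0, -0.004, 0, 0], [0, -0.006, 0, 0], [0, -0.008, 0, 0], [0, -0.008, 0, 0], [0, -0.008, 0, 0], [0, -0.008, 0, 0], [0, -0.008, 0, 0]]

```text
time_s: 16.3
position: [0.5953, -0.0863, 0.0481]
tool_rot: [3.141, -0.002, 1.677]
force: [1.0, 5.8, 0.7]
grip_width: 0.0
gripper_force: 2.8
```

Run:
```python
from h import *
s=ctrl.sense(); print(s["position"],hf(s["position"]),s["force"])
c=cam("wrist"); im=c["pixels"]; cv2.imwrite("pics/w7.png",im)
T=c["T"].copy(); 
import copy
c6=copy.copy(c); T6=T.copy(); T6[1,3]+=.0016; c6["T"]=T6
for u,v in ((309,386),(330,383),(470,369),(495,366)): print(hf(at(c6,(u*.7,v*.7),.04)))
print(hf(at(c6,(300*.7,321*.7),.04)),hf(at(c6,(505*.7,321*.7),.04)))
```

```text
[ 0.59525815 -0.08631418  0.04813384] [-0.1 79.3] [1.04393455 5.75775129 0.71910916]
[-35.8  74.2]
[-27.6  75.5]
[26.  81.6]
[35.5 82.8]
[-37.4 101. ] [ 38.  101.1]
```

Request:
play_rows:
  series:
    - [[0, -0.003, 0, 0], [0.001, -0.006, 0, 0], [0.001, -0.009, 0, 0], [0.001, -0.012, 0, 0], [0.001, -0.013, 0, 0], [0.001, -0.013, 0, 0], [0.001, -0.013, 0, 0], [0.001, -0.013, 0, 0]]

```text
time_s: 17.02
position: [0.5953, -0.0869, 0.0482]
tool_rot: [3.141, -0.005, 1.676]
force: [1.6, 10.5, 1.6]
grip_width: 0.0
gripper_force: 5.3
```

Request:
play_rows:
  series:
    - [[0, -0.002, 0, 0], [0, -0.004, 0, 0], [0, -0.005, 0, 0], [0, -0.005, 0, 0], [0, -0.005, 0, 0], [0, -0.005, 0, 0], [0, -0.005, 0, 0], [0, -0.005, 0, 0]]

```text
time_s: 17.68
position: [0.5953, -0.0871, 0.0482]
tool_rot: [3.141, -0.006, 1.675]
force: [1.7, 12.9, 1.6]
grip_width: -0.001
gripper_force: 6.3
```

Force rises at about 10 N/mm, so the plate squeezes the stone against the stop. I'll back off and check.

Request:
play_rows:
  series:
    - [[-0.003, 0.03, 0, 0], [-0.006, 0.06, 0, 0], [-0.01, 0.09, 0.03, 0], [-0.015, 0.12, 0.12, 0], [-0.02, 0.15, 0.24, 0], [-0.02, 0.15, 0.36, 0], [-0.02, 0.15, 0.46, 0], [-0.02, 0.15, 0.5, 0]]
  gripper: 0

```text
time_s: 18.35
position: [0.593, -0.0616, 0.1519]
tool_rot: [3.136, 0.003, 1.677]
force: [0.3, 0.3, 0.4]
grip_width: 0.999
gripper_force: 0.0
```

Run:
```python
from h import *
s=ctrl.sense(); print(s["position"],hf(s["position"]),s["force"],s["time_s"])
c=cam("wrist"); im=c["pixels"]; p=proj(c,[[*hw(-60,-20),.024],[*hw(60,110),.024]]); print(p)
x0,x1=170,390;y0,y1=130,295
cv2.imwrite("pics/w8.png",im); cv2.imwrite("pics/w8v.png",cv2.resize(im[y0:y1,x0:x1],(800,600),interpolation=cv2.INTER_CUBIC))
```

```text
[ 0.59304954 -0.06162159  0.15186574] [  0.2 104.1] [0.31947177 0.30584148 0.3631186 ] 18.35
[[221.93940459 313.04351276]
 [345.78731311 192.32524037]]
```

View pics/w8v.png

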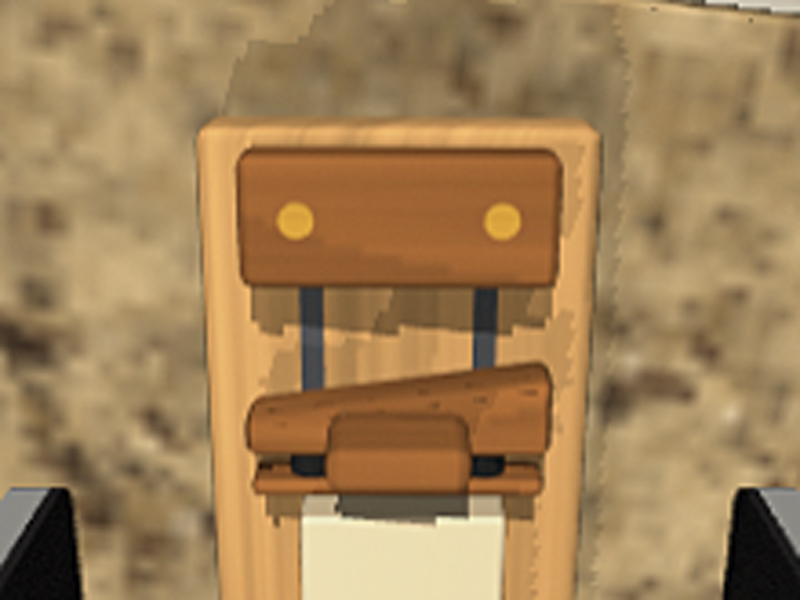

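Run:
```python
from h import *
c=cam("wrist"); k=165/600; k2=220/800
q=lambda u,v,z:hf(at(c,(170+u*k2,130+v*k),z))
print("cleat top",q(400,287,.04))
for z in(.04,.024): print(z,q(258,400,z),q(400,383,z),q(540,366,z),"lower line",q(400,397,z))
print("tab top back",q(400,415,.064),"front",q(400,492,.04),"tab topfront",q(400,445,.064))
print("plate face",q(280,493,.04),q(520,493,.04)," stone top end",q(400,520,.049),q(320,500,.049))
```

```text
cleat top [ 0.5 99.2]
0.04 [-34.4  69.9] [ 0.6 74.4] [34.8 78.9] lower line [ 0.6 70.7]
0.024 [-36.5  62.8] [ 0.7 67.7] [37.1 72.4] lower line [ 0.7 63.7]
tab top back [ 0.4 76.7] front [ 0.7 44.4] tab topfront [ 0.5 69.3]
plate face [-29.8  44.2] [31.2 44.1]  stone top end [ 0.6 41.5] [-19.   47.1]
```

The jaw plate touches the stone at y≈46 mm, so there is no play. Now the wedge.

Request:
play_rows:
  series:
    - [[-0.1, 0.1, 0, 0.01], [-0.24, 0.24, 0, 0.02], [-0.38, 0.38, 0, 0.03], [-0.52, 0.52, 0, 0.04], [-0.66, 0.66, 0, 0.05], [-0.8, 0.8, 0, 0.06], [-0.92, 0.92, 0, 0.07], [-0.98, 0.97, 0, 0.08]]
  gripper: 0.3

```text
time_s: 19.12
position: [0.3903, 0.1347, 0.1464]
tool_rot: [-3.136, -0.001, 1.805]
force: [0.4, -0.2, -0.3]
grip_width: 0.703
gripper_force: 0.0
```

Request:
play_rows:
  series:
    - [[0, 0, -0.05, 0], [0, 0, -0.1, 0], [0, 0, -0.1, 0], [0, 0, -0.1, 0], [0, 0, -0.1, 0], [0, 0, -0.1, 0], [0, 0, -0.1, 0], [0, 0, -0.1, 0]]

```text
time_s: 19.78
position: [0.3958, 0.133, 0.1284]
tool_rot: [3.141, 0.0, 1.802]
force: [-0.6, 0.4, -0.0]
grip_width: 0.702
gripper_force: 0.0
```

Run:
```python
from h import *
s=ctrl.sense(); print(s["position"],s["tool_rot"],s["grip_width"],s["time_s"])
c=cam("wrist"); im=c["pixels"]; cv2.imwrite("pics/w9.png",im)
for d in vision.tip_of("wrist","wedge_mid"): print(d, at(c,d["xy"],.011))
# top-face mask: reddish dark wood
hsv=cv2.cvtColor(im,cv2.COLOR_BGR2HSV); p=proj(c,[.384,.171,.022])[0].astype(int); print(p,hsv[p[1],p[0]])
m=cv2.inRange(hsv,(0,110,40),(14,255,200)); 
n,l,st,ce=cv2.connectedComponentsWithStats(m); m=(l==l[p[1],p[0]]).astype(np.uint8)
k=max(cv2.findContours(m,0,cv2.CHAIN_APPROX_NONE)[0],key=cv2.contourArea)
q=cv2.approxPolyDP(cv2.convexHull(k),6,True)[:,0]; print(q.tolist(),np.round(und(c,q,.022)*1000,1).tolist())
v=im.copy()
cv2.imwrite("pics/w9v.png",cv2.resize(im,(800,600)))
```

```text
[0.39583194 0.13302298 0.12836769] [3.14095688e+00 9.01137518e-05 1.80215659e+00] 0.702023474584984 19.7833
{'xy': [278.6, 155.9], 'confidence': 0.56} [0.38474095 0.17214519 0.011     ]
[277 158] [ 11 172 108]
[[262, 83], [290, 86], [299, 222], [257, 217]] [[359.5, 224.7], [380.7, 227.4], [414.4, 122.5], [378.4, 118.7]]
```

View pics/w9v.png

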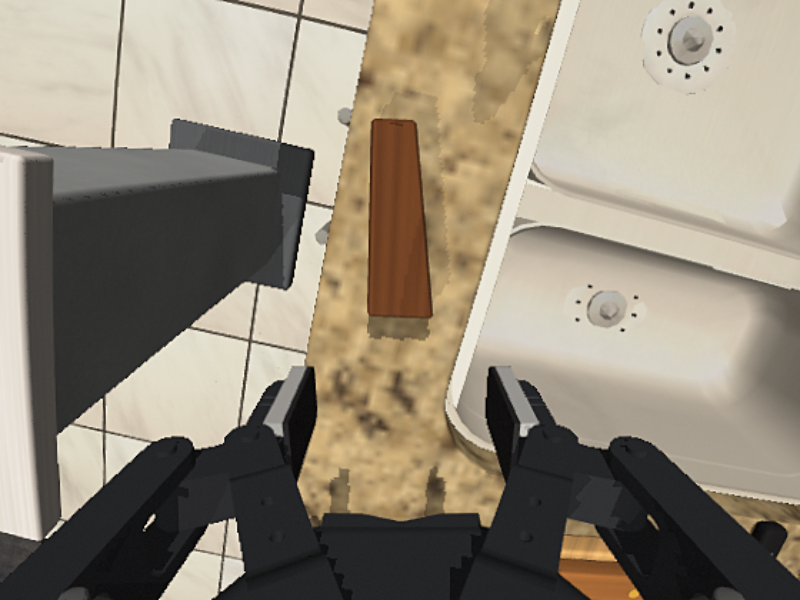

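The wedge's thin end is at (395,120), its straight face is on the left, and the heading is about 99.9°. I narrow the fingers so they clear the sink rim, then descend.

Request:
play_rows:
  series:
    - [[-0.013, 0.016, -0.06, -0.037], [-0.013, 0.016, -0.16, -0.037], [-0.013, 0.016, -0.27, -0.037], [-0.013, 0.016, -0.37, -0.037], [-0.013, 0.016, -0.45, -0.037], [-0.013, 0.016, -0.52, -0.037], [-0.013, 0.016, -0.57, -0.037], [-0.013, 0.016, -0.6, -0.037]]
  gripper: 0.4

```text
time_s: 20.55
position: [0.3924, 0.1363, 0.0071]
tool_rot: [-3.14, -0.0, 1.744]
force: [0.1, -0.7, 0.4]
grip_width: 0.602
gripper_force: 0.0
```

Request:
play_rows:
  series:
    - [[0, 0, 0, 0], [0, 0, 0, 0], [0, 0, 0, 0], [0, 0, 0, 0], [0, 0, 0, 0], [0, 0, 0, 0], [0, 0, 0, 0], [0, 0, 0, 0]]
  gripper: 1
  force: 60

```text
time_s: 21.22
position: [0.3929, 0.1364, 0.0083]
tool_rot: [3.141, 0.0, 1.744]
force: [0.7, 0.7, -0.6]
grip_width: 0.426
gripper_force: 59.3
```

Request:
play_rows:
  series:
    - [[0, 0, 0.08, 0], [0, 0, 0.18, 0], [0.01, -0.05, 0.28, -0.07], [0.03, -0.15, 0.38, -0.14], [0.05, -0.25, 0.46, -0.21], [0.08, -0.35, 0.5, -0.28], [0.11, -0.46, 0.5, -0.35], [0.14, -0.57, 0.5, -0.42]]

```text
time_s: 21.88
position: [0.4214, 0.0215, 0.109]
tool_rot: [3.14, -0.001, 1.08]
force: [0.4, -0.7, -0.3]
grip_width: 0.421
gripper_force: 59.8
```

Request:
play_rows:
  series:
    - [[0.02, -0.1, 0, -0.07], [0.05, -0.2, 0, -0.14], [0.08, -0.3, 0, -0.21], [0.11, -0.4, 0, -0.28], [0.13, -0.5, 0, -0.35], [0.15, -0.57, 0, -0.42], [0.16, -0.61, 0, -0.49], [0.16, -0.61, 0, -0.56]]

```text
time_s: 22.55
position: [0.4536, -0.1015, 0.1081]
tool_rot: [3.14, -0.0, 0.198]
force: [0.1, -1.0, -1.1]
grip_width: 0.427
gripper_force: 59.8
```

Request:
play_rows:
  series:
    - [[0, 0, 0, -0.06], [0, 0, 0, -0.065], [0, 0, 0, -0.065], [0, 0, 0, -0.065], [0, 0, 0, -0.065], [0, 0, 0, -0.065], [0, 0, 0, -0.065], [0, 0, 0, -0.065]]

```text
time_s: 23.22
position: [0.4529, -0.0995, 0.1082]
tool_rot: [3.141, -0.0, 0.104]
force: [0.1, -1.2, -1.3]
grip_width: 0.425
gripper_force: 59.8
```

Run:
```python
from h import *
s=ctrl.sense(); print(s["position"],hf(s["position"]),np.degrees(s["tool_rot"]),s["grip_width"],s["gripper_force"],s["time_s"])
c=cam("wrist"); im=c["pixels"]; cv2.imwrite("pics/w10.png",im)
cv2.imwrite("pics/w10v.png",cv2.resize(im,(800,600)))
# expected wedge corners if unmoved in grasp
y=s["tool_rot"][2]; ux=np.array([np.cos(y),np.sin(y)]); uy=np.array([-ux[1],ux[0]])
o=s["position"][:2]+.038*ux+.0038*uy
for n,a_,b_ in (("thinS",.056,.015),("thinL",.056,-.009),("thickS",-.056,.015)):
    print(n,np.round(proj(c,[*(o+a_*ux+b_*uy),s["position"][2]+.0145])[0]/.7), hf(o+a_*ux+b_*uy))
```

```text
[ 0.45286895 -0.09953359  0.10816451] [-143.1   81.1] [ 1.79993998e+02 -3.71440962e-03  5.93228406e+00] 0.4254190948447173 59.780873763374984 23.2167
thinS [331.  93.] [-49.1  99.8]
thinL [420.  93.] [-49.1  75.8]
thickS [346. 446.] [-161.1   99.9]
```

View pics/w10v.png

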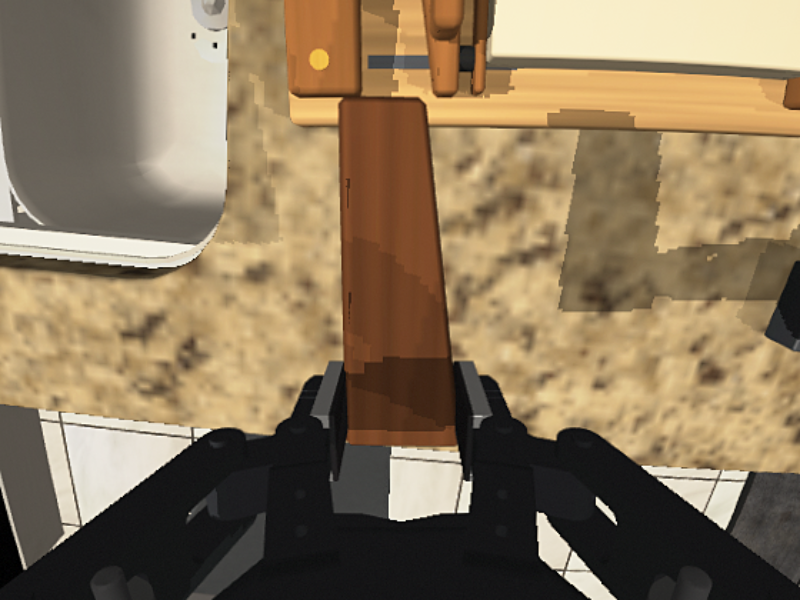

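The wedge is held straight, thin end at (380,99), just short of the gap mouth. Lowering it and sliding it in.

Request:
play_rows:
  series:
    - [[0, 0, -0.06, 0.008], [0, 0, -0.13, 0.008], [0, 0, -0.2, 0.008], [0, 0, -0.26, 0.008], [0, 0, -0.31, 0.008], [0, 0, -0.345, 0.008], [0, 0, -0.365, 0.008], [0, 0, -0.37, 0.008]]

```text
time_s: 23.93
position: [0.4526, -0.0995, 0.0336]
tool_rot: [-3.141, 0.001, 0.116]
force: [-0.8, -0.2, -1.0]
grip_width: 0.424
gripper_force: 59.7
```

Request:
play_rows:
  series:
    - [[0.03, 0.003, 0, 0], [0.06, 0.006, 0, 0], [0.09, 0.009, 0, 0], [0.12, 0.012, 0, 0], [0.15, 0.015, 0, 0], [0.17, 0.018, 0, 0], [0.19, 0.02, 0, 0], [0.2, 0.021, 0, 0]]

```text
time_s: 24.6
position: [0.4937, -0.0956, 0.0342]
tool_rot: [3.141, -0.0, 0.116]
force: [-0.0, -1.5, -1.9]
grip_width: 0.422
gripper_force: 59.2
```

Run:
```python
from h import *
s=ctrl.sense(); print(s["position"],hf(s["position"]),np.degrees(s["tool_rot"]),s["force"],s["torque"],s["time_s"])
c=cam("wrist"); im=c["pixels"]; cv2.imwrite("pics/w11.png",im)
cv2.imwrite("pics/w11v.png",cv2.resize(im,(800,600)))
```

```text
[ 0.4936664  -0.09559738  0.03415948] [-102.2   80.7] [ 1.79963780e+02 -2.51639719e-02  6.63988113e+00] [-0.03922189 -1.5427516  -1.92471129] [-0.27148954  0.0490868  -0.13414832] 24.6
```

View pics/w11v.png

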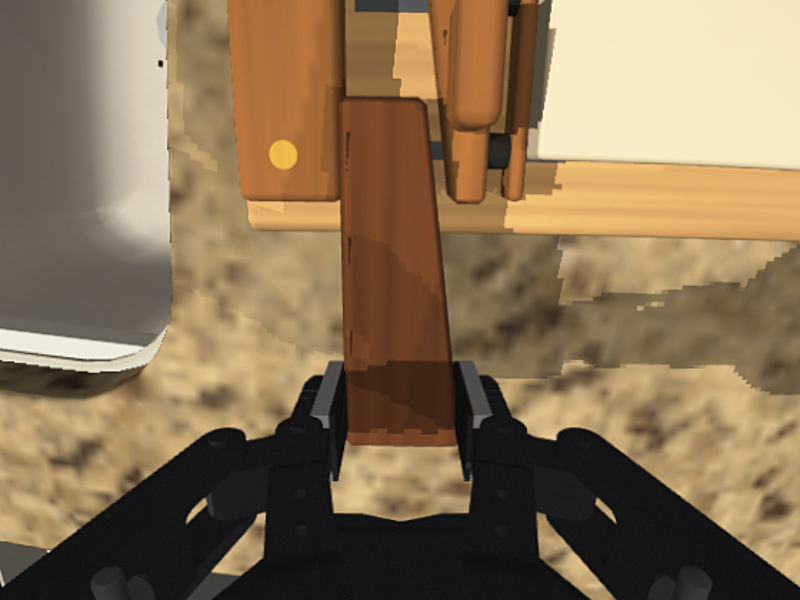

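Request:
play_rows:
  series:
    - [[0.02, 0.0, -0.003, 0], [0.04, 0.002, -0.005, 0], [0.06, 0.004, -0.005, 0], [0.08, 0.006, -0.005, 0], [0.095, 0.008, -0.005, 0], [0.105, 0.009, -0.005, 0], [0.11, 0.009, -0.005, 0], [0.11, 0.009, -0.005, 0]]

```text
time_s: 25.32
position: [0.5151, -0.0936, 0.0331]
tool_rot: [3.142, -0.0, 0.116]
force: [1.2, -0.5, 0.0]
grip_width: 0.428
gripper_force: 59.6
```

Request:
play_rows:
  series:
    - [[0.01, 0.001, 0, 0], [0.02, 0.002, 0, 0], [0.03, 0.003, 0, 0], [0.035, 0.004, 0, 0], [0.04, 0.004, 0, 0], [0.04, 0.004, 0, 0], [0.04, 0.004, 0, 0], [0.04, 0.004, 0, 0]]

```text
time_s: 25.98
position: [0.5229, -0.0928, 0.0331]
tool_rot: [3.142, -0.0, 0.116]
force: [0.0, 0.3, -0.5]
grip_width: 0.426
gripper_force: 59.7
```

Request:
play_rows:
  series:
    - [[0.005, 0.001, 0, 0], [0.01, 0.001, 0, 0], [0.015, 0.002, 0, 0], [0.02, 0.002, 0, 0], [0.025, 0.003, 0, 0], [0.03, 0.003, 0, 0], [0.03, 0.003, 0, 0], [0.03, 0.003, 0, 0]]

```text
time_s: 26.65
position: [0.5281, -0.0923, 0.0329]
tool_rot: [3.142, 0.002, 0.116]
force: [-3.7, -2.5, -0.1]
grip_width: 0.424
gripper_force: 59.9
```

Request:
play_rows:
  series:
    - [[0.005, 0.001, 0, 0], [0.01, 0.001, 0, 0], [0.015, 0.002, 0, 0], [0.02, 0.002, 0, 0], [0.02, 0.002, 0, 0], [0.02, 0.002, 0, 0], [0.02, 0.002, 0, 0], [0.02, 0.002, 0, 0]]

```text
time_s: 27.32
position: [0.531, -0.092, 0.0327]
tool_rot: [-3.142, 0.004, 0.117]
force: [-5.3, -3.6, -0.2]
grip_width: 0.426
gripper_force: 59.9
```

Request:
play_rows:
  series:
    - [[0.005, 0.001, 0, 0], [0.01, 0.001, 0, 0], [0.015, 0.002, 0, 0], [0.02, 0.002, 0, 0], [0.025, 0.003, 0, 0], [0.03, 0.003, 0, 0], [0.03, 0.003, 0, 0], [0.03, 0.003, 0, 0]]
  force: 90

```text
time_s: 27.98
position: [0.5344, -0.0916, 0.0323]
tool_rot: [-3.141, 0.009, 0.118]
force: [-9.2, -5.8, 2.2]
grip_width: 0.412
gripper_force: 88.7
```

Request:
play_rows:
  series:
    - [[0.005, 0.001, 0, 0], [0.01, 0.001, 0, 0], [0.015, 0.002, 0, 0], [0.02, 0.002, 0, 0], [0.02, 0.002, 0, 0], [0.02, 0.002, 0, 0], [0.02, 0.002, 0, 0], [0.02, 0.002, 0, 0]]

```text
time_s: 28.65
position: [0.5367, -0.0913, 0.0321]
tool_rot: [-3.141, 0.012, 0.118]
force: [-12.9, -7.5, 3.4]
grip_width: 0.413
gripper_force: 88.6
```

Request:
play_rows:
  series:
    - [[0, 0, 0, 0], [0, 0, 0, 0], [0, 0, 0, 0], [0, 0, 0.03, 0], [0, 0, 0.07, 0], [0, 0, 0.11, 0], [0, 0, 0.15, 0], [0, 0, 0.18, 0]]
  gripper: 0.35

```text
time_s: 29.32
position: [0.5436, -0.0909, 0.0707]
tool_rot: [3.141, -0.002, 0.116]
force: [0.5, -0.7, 0.4]
grip_width: 0.652
gripper_force: 0.0
```

Request:
play_rows:
  series:
    - [[-0.06, -0.003, 0.02, 0], [-0.13, -0.006, 0.02, 0], [-0.2, -0.01, 0.02, 0], [-0.25, -0.013, 0.02, 0], [-0.27, -0.014, 0.02, 0], [-0.27, -0.014, 0, 0], [-0.27, -0.014, -0.06, 0], [-0.27, -0.014, -0.1, 0]]
  gripper: 1
  force: 60

```text
time_s: 29.98
position: [0.4895, -0.0938, 0.0487]
tool_rot: [3.141, -0.001, 0.115]
force: [-0.0, -0.3, 0.2]
grip_width: 0.005
gripper_force: 0.0
```

Run:
```python
from h import *
s=ctrl.sense(); print(s["position"],hf(s["position"]),np.degrees(s["tool_rot"]),s["force"],s["grip_width"],s["time_s"])
c=cam("wrist"); im=c["pixels"]; cv2.imwrite("pics/w12.png",im)
for h_ in(-87,-77,-67): print(h_,np.round(proj(c,[*hw(h_,82),.046])[0]/.7))
hsv=cv2.cvtColor(im,cv2.COLOR_BGR2HSV); m=cv2.inRange(hsv,(0,110,40),(14,255,200))
p=proj(c,[*hw(-50,85),.046])[0].astype(int); n,l,st,ce=cv2.connectedComponentsWithStats(m); i=l[p[1],p[0]]; print(p,i,st[i]); 
y,x=np.where(l==i); print("thick end row",y.max(),hf(at(c,(int(np.median(x[y>y.max()-3])),y.max()),.046)))
```

```text
[ 0.48952157 -0.09380342  0.04873157] [-106.1   82.9] [ 1.79971274e+02 -7.15314965e-02  6.61131554e+00] [-0.00976663 -0.30018564  0.17485875] 0.005312169484088356 29.9833
-87 [404. 328.]
-77 [404. 301.]
-67 [404. 273.]
[277 156] 1 [  176     0   196   211 29664]
thick end row 210 [-76.5  76.4]
```

Request:
play_rows:
  series:
    - [[0, 0, -0.04, 0], [0.01, 0.001, -0.08, 0], [0.03, 0.003, -0.085, 0], [0.05, 0.005, -0.085, 0], [0.07, 0.007, -0.085, 0], [0.085, 0.009, -0.085, 0], [0.1, 0.01, -0.085, 0], [0.11, 0.011, -0.085, 0]]

```text
time_s: 30.7
position: [0.5077, -0.0917, 0.0318]
tool_rot: [-3.142, 0.008, 0.117]
force: [-10.7, -4.3, 3.9]
grip_width: 0.006
gripper_force: 5.0
```

Request:
play_rows:
  series:
    - [[0.006, 0.001, 0, 0], [0.012, 0.001, 0, 0], [0.018, 0.002, 0, 0], [0.024, 0.002, 0, 0], [0.03, 0.003, 0, 0], [0.035, 0.004, 0, 0], [0.04, 0.004, 0, 0], [0.04, 0.004, 0, 0]]

```text
time_s: 31.37
position: [0.5097, -0.0909, 0.0312]
tool_rot: [-3.14, 0.019, 0.119]
force: [-16.0, -6.8, 8.2]
grip_width: 0.001
gripper_force: 8.7
```

Request:
play_rows:
  series:
    - [[0.006, 0.001, 0, 0], [0.012, 0.001, 0, 0], [0.018, 0.001, 0, 0], [0.024, 0.001, 0, 0], [0.03, 0.002, 0, 0], [0.035, 0.002, 0, 0], [0.035, 0.002, 0, 0], [0.035, 0.002, 0, 0]]

```text
time_s: 32.03
position: [0.5137, -0.0902, 0.0309]
tool_rot: [-3.139, 0.024, 0.119]
force: [-20.5, -7.4, 11.5]
grip_width: 0.001
gripper_force: 11.1
```

Run:
```python
from h import *
s=ctrl.sense(); print(s["position"],hf(s["position"]),np.degrees(s["tool_rot"]),s["force"],s["time_s"])
```

```text
[ 0.51366731 -0.09024371  0.03090326] [-81.7  84. ] [-179.82368951    1.39378506    6.82110834] [-20.54400087  -7.36885822  11.47352633] 32.0333
```

Request:
play_rows:
  series:
    - [[0.004, 0, 0, 0], [0.008, 0, 0, 0], [0.012, 0.001, 0, 0], [0.015, 0.001, 0, 0], [0.015, 0.001, 0, 0], [0.015, 0.001, 0, 0], [0.015, 0.001, 0, 0], [0.015, 0.001, 0, 0]]

```text
time_s: 32.7
position: [0.5153, -0.09, 0.0309]
tool_rot: [-3.138, 0.027, 0.119]
force: [-23.2, -7.6, 13.6]
grip_width: 0.002
gripper_force: 12.4
```

Request:
play_rows:
  series:
    - [[-0.04, -0.004, 0, 0], [-0.09, -0.009, 0, 0], [-0.15, -0.015, 0, 0], [-0.2, -0.02, 0.05, 0], [-0.22, -0.022, 0.15, 0], [-0.22, -0.022, 0.28, 0], [-0.22, -0.022, 0.42, 0], [-0.22, -0.022, 0.5, 0]]

```text
time_s: 33.37
position: [0.4869, -0.0949, 0.1354]
tool_rot: [3.139, -0.006, 0.116]
force: [0.5, -0.9, 0.2]
grip_width: -0.0
gripper_force: 0.0
```

Request:
play_rows:
  series:
    - [[0, -0.1, 0.1, 0], [0, -0.2, 0.2, 0], [0, -0.3, 0.3, 0], [0, -0.35, 0.4, 0], [0, -0.35, 0.45, 0], [0, -0.35, 0.45, 0], [0, -0.35, 0.45, 0], [0, -0.35, 0.45, 0]]
  gripper: 0

```text
time_s: 34.03
position: [0.4841, -0.1632, 0.221]
tool_rot: [-3.14, 0.002, 0.116]
force: [0.6, 0.2, 0.2]
grip_width: 0.998
gripper_force: 0.0
```

Run:
```python
from h import *
s=ctrl.sense(); print(s["position"],hf(s["position"]),s["force"],s["time_s"])
c=cam("wrist"); im=c["pixels"]; cv2.imwrite("pics/w13.png",im); cv2.imwrite("pics/w13v.png",cv2.resize(im[:320,80:506],(800,600),interpolation=cv2.INTER_CUBIC))
```

```text
[ 0.48414092 -0.16316583  0.22095871] [-118.7   14.5] [0.58801006 0.22402869 0.23576907] 34.0333
```

View pics/w13v.png

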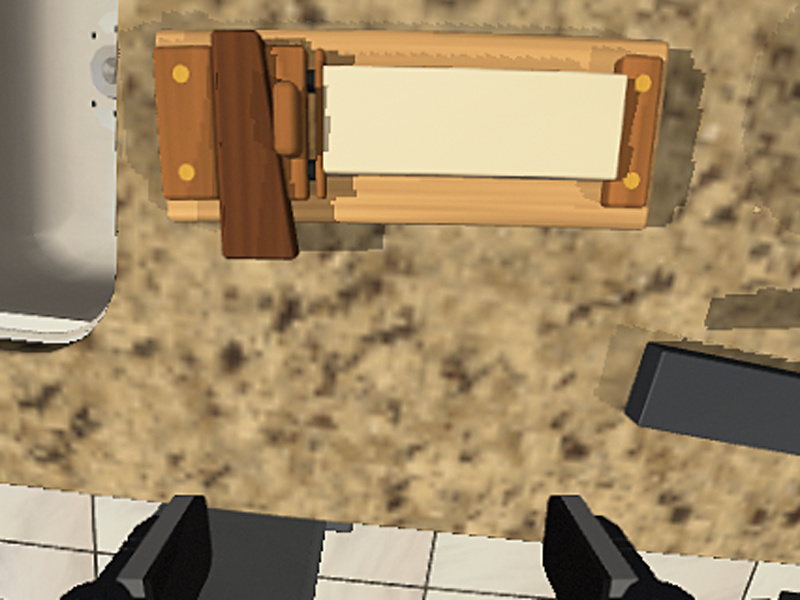

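The wedge sits flat and jammed against the cleat, and the stone is clamped between plate (col 320) and stop (col 625). The dark stone has not been touched. Handing in.

```bash
python3 -c "
from h import *
print(job.finish_job())"
```

```text
the job is handed in; nothing more can be done
None
```

I laid the fine stone flat in the holder, slid the jaw up until it met the stone without play, drove the wedge in with about 24 N, and let go; I handed the job in about 34 s into the 72 s, and no verdict came back.

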